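# Eject the sockets and find the one that fits the nut

## Robot

A 6-joint arm with a two-finger parallel gripper is mounted at the origin on a cart in front of the work surface, level with it; the furniture and walls round the work are solid. World frame = base frame: x ahead of the robot, y to its left, z up, the work surface at z = 0. Lengths are in m, angles in rad, forces in N, time in s.
With the tool pointing down it reaches from about 0.275 to 0.825 m from the base axis. Payload 4.9 kg.
Tool frame: the origin (TCP) lies midway between the tips of the shut fingers; the grasp point (between the pads) lies 19 mm behind it (bot.grip_depth is the distance from the TCP to the grasp point, in m); y points along the fingers, x is the direction in which the jaws open and shut, and the axes are right-handed (so a half turn about y gives the same grasp; the last joint's range is limited). The gripper opens to 85 mm and grips with 20 to 120 N. Pads are 22 mm wide; open, the fingers measure 114 mm over their backs; the gripper's body (76 mm by 85 mm) begins 54 mm behind the grasp point. The pads swing forward as they close: fully open they stand 13 mm farther back than shut.
Start: joints at [-1.42, 0.326, -0.193, 1.052, 0, 1.437], TCP at [0.155, -0.528, 0.231] pointing down, gripper open.
Joint ranges: [-2.65, 2.65], [-0.97, 1.79], [-1.3, 1.35], [-1.93, 2.1], [-1.47, 1.37], [-3.14, 3.14]. Speed limits (rad/s): [2.57, 2.57, 3.14, 3.14, 3.14, 3.14].

## Interface

Orientations are given as a unit quaternion [w, x, y, z].
In Python, from cell import bot gives the robot as it stands. Calls block until the motion is done:
- bot.move_pose(position, orientation): joint-space move of the TCP to a pose.
- bot.move_linear(position, speed=0.15, rotation=None, until_force=None): straight line of the TCP; rotation=None keeps the orientation; speed is the mean speed in m/s. With until_force (N) it stops when the force on the tool has changed by that much, and returns True; else False.
- bot.goto_joints(angles): joint-space move.
- bot.set_gripper(opening, grasp_force=None): opening from 0.0 (shut) to 1.0 (fully open); grasp_force is the grip in N (None keeps the last); returns when the fingers have stopped.
- bot.wait(seconds).
- bot.solve_ik(position, orientation): joint angles nearest the present ones, or None.
- bot.camera(name): name is "scene" or "top" or "wrist"; returns the picture (384x512x3 uint8, red, green, blue); there is no depth.
- bot.calibration(name): a dict with "mtx" (3x3 intrinsics, pixels), "extrinsics" (4x4, takes a point from world to camera coordinates); the wrist camera has in their place "hand_eye" (4x4, takes a point from camera to tool coordinates, whose origin is the TCP and whose axes are the tool frame's). Camera axes: x right, y down, z forward; pixel columns grow to the right and rows downward; lengths in m; the calibration is good to about 2 mm. A picture is of the moment at which its call begins: read the wrist's pose just before it. calibration takes no time and is no camera call.
A pose or a line that the arm cannot do raises bot.PlanningError and nothing moves.
- bot.close_job(): hands the job in, once; it reports no verdict.
Trained networks look in the newest picture that a camera, given by its name, has taken for a name from the list of things; names that differ only in an ending like _2 or _b are one class to them, and where a whole thing is asked for, a point or a joint stands for the part that bears it (a point fixed in the world has none). Each returns a list of dicts, best first, with "confidence" (0 to 1); they miss things now and then, are a little off and sometimes report something else, mostly with a low value. They report only what shows in the picture. A call takes as long as a camera call. They do not tell look-alikes from the thing itself.
- bot.search_frame(camera, thing): "bbox" ([left, top, width, height] in pixels, round what is visible of it).
Readings, each from a call of its own:
- bot.read_clock(): time.
- bot.read_joint_positions(): joint angles.
- bot.read_joint_vel(): joint speeds.
- bot.read_joint_efforts(): joint torques, N m.
- bot.read_position(): TCP position.
- bot.read_tool_rot(): TCP orientation.
- bot.read_ft_force(): force on the tool from outside, world axes, zero at the start.
- bot.read_moment(): the same for the moment, N m.
- bot.read_gripper_width(): opening from 0.0 (shut) to 1.0 (fully open).
Only numpy, scipy, OpenCV 4.12 (cv2) and the standard library are available. Lean on these libraries where they do the work, as an engineer would, in place of code of your own. Each camera call takes 0.05 s, during which the arm holds its last target.

## Task

Press the red ejector slide of the socket cassette fully home so that all three sockets are pushed out onto its ledge, and let it spring back. Then try the sockets on the brass nut of the flange fixture, without forcing, standing any that does not go on back upright on the ledge or the bench; finish still gripping the socket that fits, fully seated over the nut down on the washer. Leave the roll of black tape where it lies.

Things in the scene. Friction and masses are not known exactly. Their poses are not given: they have to be found in the camera images.
- cassette: grey fixed socket cassette, 205 mm wide. Origin: on the bench at mid-width; x: the way the slide is pressed and sockets come out; z up. Three slots along x at y = -72, 0, 72 mm, sockets standing at x = -5 mm on a 6 mm floor plate. Block with clear cover: x -45 to 22 mm, top z = 65 mm; beyond it the plate is an open ledge to x = 95 mm. A full press leaves the sockets at x about 60 mm
- ejector (a joint): ejector slide, m: 0 = out (rest), 0.065 = fully pressed. Moves along the cassette's +x against a spring, 3.5 N at rest to 8 N fully pressed, which returns it when released. One press pushes all three sockets out; they stay out
- ejector_pad (a point): centre of the pushed face of the slide's red paddle (moves with the slide), z = 45 mm, 131 mm behind the cassette's origin at rest. The face looks to the cassette's -x, is 64 mm wide and reaches from z = 12 to 68 mm
- fixture: fixed dark steel pedestal, base plate 120 x 100 mm, with a round bright flange, 90 mm in diameter, top 52 mm above the bench; four screw heads 4 mm high on a 37 mm radius. Origin: on the bench under the nut, z up
- nut_seat (a point): centre of the top of the washer (44 mm wide, 55 mm above the bench) where a seated socket's underside rests; z up. On it stands the brass hex nut, fixed: 24 mm across flats, 16 mm high, top edge bevelled, two corners on this frame's x axis; a 10 mm stud stands 2.5 mm above it
- socket_1: one of 3 look-alike steel sockets: upright hexagonal prism, 34 mm across flats, 50 mm high, 0.11-0.21 kg. Origin: centre of underside, z up, corners on x, flats face +y, -y. Hex bore open below, 24 mm deep, in line with the outer flats, unseen from above: one is 26 mm across flats and goes over the nut, two (17, 20 mm) stop on its top; which is which is not told. Starts in any slot, axes along the cassette's
- socket_2: one of 3 look-alike steel sockets: upright hexagonal prism, 34 mm across flats, 50 mm high, 0.11-0.21 kg. Origin: centre of underside, z up, corners on x, flats face +y, -y. Hex bore open below, 24 mm deep, in line with the outer flats, unseen from above: one is 26 mm across flats and goes over the nut, two (17, 20 mm) stop on its top; which is which is not told. Starts in any slot, axes along the cassette's
- socket_3: one of 3 look-alike steel sockets: upright hexagonal prism, 34 mm across flats, 50 mm high, 0.11-0.21 kg. Origin: centre of underside, z up, corners on x, flats face +y, -y. Hex bore open below, 24 mm deep, in line with the outer flats, unseen from above: one is 26 mm across flats and goes over the nut, two (17, 20 mm) stop on its top; which is which is not told. Starts in any slot, axes along the cassette's
- insul_tape: roll of black insulating tape, 59 mm in diameter, 19 mm high, lying on the bench; origin at the centre of its underside; leave it alone
There are look-alikes about, which are no part of the job. Of the things that look like the fixture, the largest one is meant.

How it is judged:
On the way, in this order (a step that is already met when the one before it is completed fails the run):
1. the ejector slide is pressed home (0.055 m or more) (value of joint ejector above 0.055 m), for 0.05 s.
2. the slide has sprung back and all three sockets stand out on the ledge, upright (value of joint ejector below 0.01 m and x of each of socket_1, socket_2, socket_3 in the frame of cassette above 0.045 m and angle between each of socket_1, socket_2, socket_3's own z axis and vertical below 0.15 rad), for 0.2 s.
3. a socket is lifted clear in the gripper (((height (world z) of socket_1 above 0.08 m and contact force between the fingers and socket_1 above 1 N) or (height (world z) of socket_2 above 0.08 m and contact force between the fingers and socket_2 above 1 N) or (height (world z) of socket_3 above 0.08 m and contact force between the fingers and socket_3 above 1 N))), for 0.1 s.
At the end, for the whole second after the job is handed in: The fitting socket is gripped (over 3 N), at rest over the nut, underside within 4 mm of the washer and of its centre, tilt under 0.07 rad; the other two stand free, upright (0.15 rad) and at rest on ledge or bench (underside below 30 mm); slide back out (under 10 mm) (((z of socket_1 in the frame of nut_seat between -0.004 and 0.004 m and horizontal distance between socket_1 and nut_seat below 0.004 m and angle between socket_1's own z axis and vertical below 0.07 rad and contact force between the fingers and socket_1 above 3 N and angle between each of socket_2, socket_3's own z axis and vertical below 0.15 rad and height (world z) of each of socket_2, socket_3 below 0.03 m and contact force between the fingers and socket_2 below 0.2 N and contact force between the fingers and socket_3 below 0.2 N) or (z of socket_2 in the frame of nut_seat between -0.004 and 0.004 m and horizontal distance between socket_2 and nut_seat below 0.004 m and angle between socket_2's own z axis and vertical below 0.07 rad and contact force between the fingers and socket_2 above 3 N and angle between each of socket_1, socket_3's own z axis and vertical below 0.15 rad and height (world z) of each of socket_1, socket_3 below 0.03 m and contact force between the fingers and socket_1 below 0.2 N and contact force between the fingers and socket_3 below 0.2 N) or (z of socket_3 in the frame of nut_seat between -0.004 and 0.004 m and horizontal distance between socket_3 and nut_seat below 0.004 m and angle between socket_3's own z axis and vertical below 0.07 rad and contact force between the fingers and socket_3 above 3 N and angle between each of socket_1, socket_2's own z axis and vertical below 0.15 rad and height (world z) of each of socket_1, socket_2 below 0.03 m and contact force between the fingers and socket_1 below 0.2 N and contact force between the fingers and socket_2 below 0.2 N)) and value of joint ejector below 0.01 m and linear speed of each of socket_1, socket_2, socket_3 below 0.02 m/s); the arm keeps its last pose, push and grip.
It fails at once if the roll of tape is pushed more than 30 mm away (distance of insul_tape from where it was at the start of the episode above 0.03 m).
It fails at once if a socket is forced onto the fixture with more than 60 N (contact force between socket_1 and fixture above 60 N).
It fails at once if a socket is forced onto the fixture with more than 60 N (contact force between socket_2 and fixture above 60 N).
It fails at once if a socket is forced onto the fixture with more than 60 N (contact force between socket_3 and fixture above 60 N).
It also fails if it takes over 72 s, if anything falls off the work surface, if the arm or the gripper's body presses on something with over 40 N, if the wrist force passes 120 N, or if a joint passes its speed limit or range.

## Working session

There is one attempt and no reset: what is moved stays moved. The work goes in short steps, each a Python script; the robot and the scene stay as the last script left them, time stands still between calls to the robot, and variables do not carry over. Pictures are saved under pics/ and viewed, and the job is handed in when it is done.

```bash
ls; mkdir -p pics; python3 - <<'E'
from cell import bot
import cv2,numpy as np
print(bot.read_clock())
for n in ("scene","top"):
    im=bot.camera(n); cv2.imwrite(f"pics/{n}0.png",im[:,:,::-1])
    c=bot.calibration(n); print(n,c["mtx"].tolist(),np.round(c["extrinsics"],4).tolist())
    for t in ("cassette","ejector_pad","fixture","socket_1","insul_tape"):
        print(t,[(np.round(d["bbox"],1).tolist(),round(d["confidence"],2)) for d in bot.search_frame(n,t)])
im=bot.camera("wrist"); cv2.imwrite("pics/wrist0.png",im[:,:,::-1])
c=bot.calibration("wrist");print(c["mtx"].tolist(),np.round(c["hand_eye"],4).tolist())
print(bot.read_position(),bot.read_tool_rot(),bot.read_clock(),bot.grip_depth)
E
```

```text
pics
0.0
scene [[474.33442722972853, 0.0, 255.14406542368823], [0.0, 474.33442722972853, 192.2167655256338], [0.0, 0.0, 1.0]] [[-0.4689, -0.8833, 0.0013, 0.303], [-0.4392, 0.2318, -0.868, 0.2727], [0.7664, -0.4075, -0.4966, 0.687], [0.0, 0.0, 0.0, 1.0]]
cassette [([137.1, 176.1, 119.7, 77.9], 0.89)]
ejector_pad [([162.4, 198.9, 94.3, 51.9], 0.63)]
fixture [([260.9, 230.4, 52.1, 45.0], 0.84), ([290.9, 161.3, 62.6, 43.2], 0.75), ([319.8, 205.2, 46.1, 39.2], 0.69)]
socket_1 [([192.6, 197.3, 14.6, 15.1], 0.64), ([225.0, 193.6, 7.2, 3.0], 0.55), ([159.4, 210.9, 16.3, 6.0], 0.39)]
insul_tape [([270.3, 154.9, 22.5, 14.8], 0.73)]
top [[404.65059628185196, 0.0, 260.35056434619196], [0.0, 404.65059628185196, 198.66835157848334], [0.0, 0.0, 1.0]] [[0.0184, -0.9998, 0.0025, 0.0353], [-0.985, -0.0185, -0.1716, 0.5466], [0.1716, 0.0007, -0.9852, 0.8244], [0.0, 0.0, 0.0, 1.0]]
cassette [([148.1, 136.1, 98.3, 103.5], 0.92)]
ejector_pad [([158.4, 189.9, 89.8, 48.1], 0.78)]
fixture [([300.5, 252.0, 32.9, 39.9], 0.97), ([226.7, 259.6, 35.5, 41.5], 0.84), ([319.4, 162.9, 48.3, 57.2], 0.6)]
socket_1 []
insul_tape [([321.8, 111.6, 25.1, 26.8], 0.62), ([155.5, 190.7, 89.8, 44.6], 0.37)]
[[280.6961354804388, 0.0, 257.2986024463239], [0.0, 280.6961354804388, 197.31397138187327], [0.0, 0.0, 1.0]] [[1.0, -0.0003, 0.0003, 0.0001], [-0.0004, -0.2684, 0.9633, -0.1442], [-0.0002, -0.9633, -0.2684, 0.0682], [0.0, 0.0, 0.0, 1.0]]
[ 0.15455774 -0.5278667   0.2313122 ] [-0.56589471  0.56591565 -0.4239602   0.4239816 ] 0.65 0.0187
```

View pics/scene0.png

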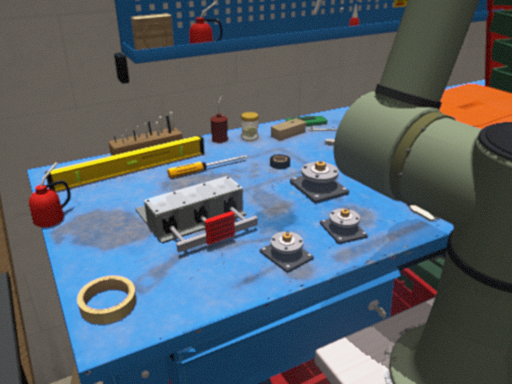

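View pics/top0.png

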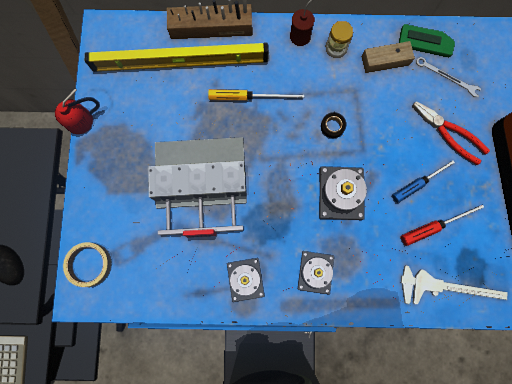

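```bash
python3 - <<'E'
import cv2
a=cv2.imread("pics/top0.png")[80:310,130:390]
cv2.imwrite("pics/topz.png",cv2.resize(a,None,fx=3,fy=2.6,interpolation=cv2.INTER_CUBIC))
a=cv2.imread("pics/top0.png")[100:250,130:290]
cv2.imwrite("pics/topc.png",cv2.resize(a,None,fx=4,fy=4,interpolation=cv2.INTER_CUBIC))
E
```

```text
(no output)
```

View pics/topc.png

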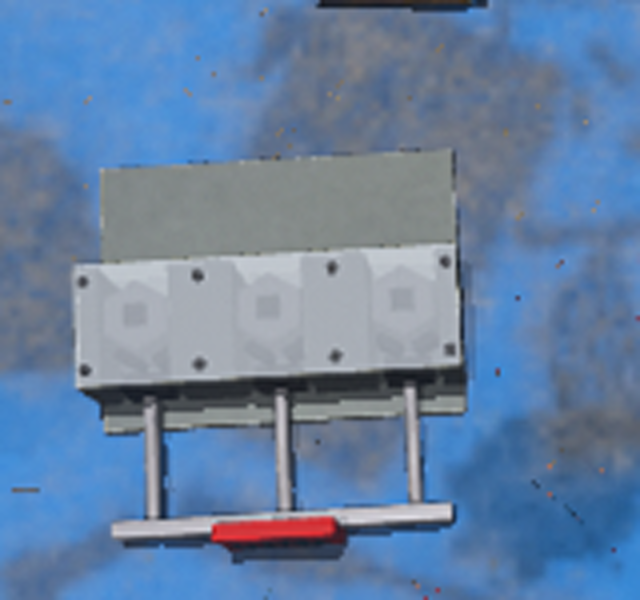

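```bash
cat > h.py <<'E'
from cell import bot
import cv2,numpy as np
from scipy.optimize import least_squares
from scipy.spatial.transform import Rotation as R
def cal(n):
    c=bot.calibration(n); return np.array(c["mtx"]),np.array(c["extrinsics"])
def wcal(pos,q):
    c=bot.calibration("wrist"); T=np.eye(4); T[:3,:3]=R.from_quat(q,scalar_first=True).as_matrix(); T[:3,3]=pos
    return np.array(c["mtx"]),np.linalg.inv(T@np.array(c["hand_eye"]))
def proj(KE,P):
    K,E=KE; P=np.atleast_2d(P); c=P@E[:3,:3].T+E[:3,3]; u=c@K.T; return u[:,:2]/u[:,2:]
def ray(KE,uv,z):
    K,E=KE; d=E[:3,:3].T@np.linalg.inv(K)@np.array([*uv,1.]); o=-E[:3,:3].T@E[:3,3]
    return o+d*(z-o[2])/d[2]
def tri(obs): # list of (KE,uv)
    A=[];b=[]
    for KE,uv in obs:
        K,E=KE; d=E[:3,:3].T@np.linalg.inv(K)@np.array([*uv,1.]); d/=np.linalg.norm(d); o=-E[:3,:3].T@E[:3,3]
        M=np.eye(3)-np.outer(d,d); A.append(M); b.append(M@o)
    x=np.linalg.lstsq(np.vstack(A),np.hstack(b),rcond=None)[0]; return x
def local(p,P): # p=(x,y,yaw)
    P=np.atleast_2d(P); c,s=np.cos(p[2]),np.sin(p[2])
    return np.c_[p[0]+c*P[:,0]-s*P[:,1],p[1]+s*P[:,0]+c*P[:,1],P[:,2]]
E
python3 - <<'E'
from h import *
T=cal("top");S=cal("scene")
uv=[(155,142.5),(243.75,137.5),(148.75,166.25),(243.75,160.75),(149.3,197),(245.7,192)]
z=[.006,.006,.065,.065,.065,.065]
for u,zz in zip(uv,z): print(u,zz,np.round(ray(T,u,zz),4))
for u in [(343,193),(347,187),(245,280),(318,272)]: print(u,np.round(ray(T,u,.07),4))
print(np.round(ray(T,(333,125),.019),4))
# paddle top
print(np.round(ray(T,(199,231),.068),4))
E
python3 - <<'E'
import cv2
a=cv2.imread("pics/top0.png")[150:230,310:375]
cv2.imwrite("pics/topf.png",cv2.resize(a,None,fx=7,fy=7,interpolation=cv2.INTER_CUBIC))
a=cv2.imread("pics/scene0.png")[140:280,130:360]
cv2.imwrite("pics/scf.png",cv2.resize(a,None,fx=3.4,fy=3.4,interpolation=cv2.INTER_CUBIC))
E
```

```text
(155, 142.5) 0.006 [0.6802 0.2914 0.006 ]
(243.75, 137.5) 0.006 [0.6962 0.0866 0.006 ]
(148.75, 166.25) 0.065 [0.6086 0.2853 0.065 ]
(243.75, 160.75) 0.065 [0.6246 0.0826 0.065 ]
(149.3, 197) 0.065 [0.5419 0.2797 0.065 ]
(245.7, 192) 0.065 [0.5565 0.0767 0.065 ]
(343, 193) [ 0.5572 -0.1281  0.07  ]
(347, 187) [ 0.5703 -0.1368  0.07  ]
(245, 280) [0.3741 0.0735 0.07  ]
(318, 272) [ 0.3927 -0.0745  0.07  ]
[ 0.7258 -0.1183  0.019 ]
[0.4718 0.1713 0.068 ]
```

View pics/topf.png

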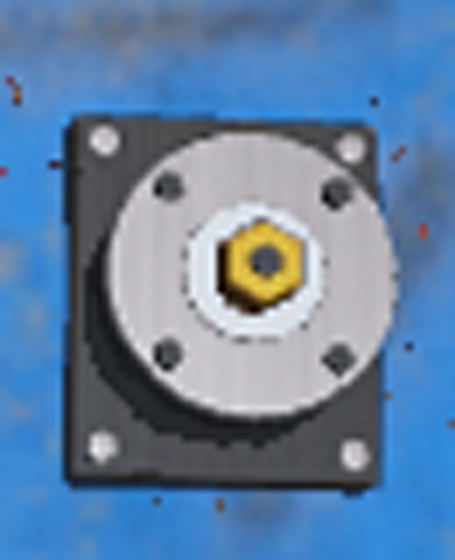

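View pics/scf.png

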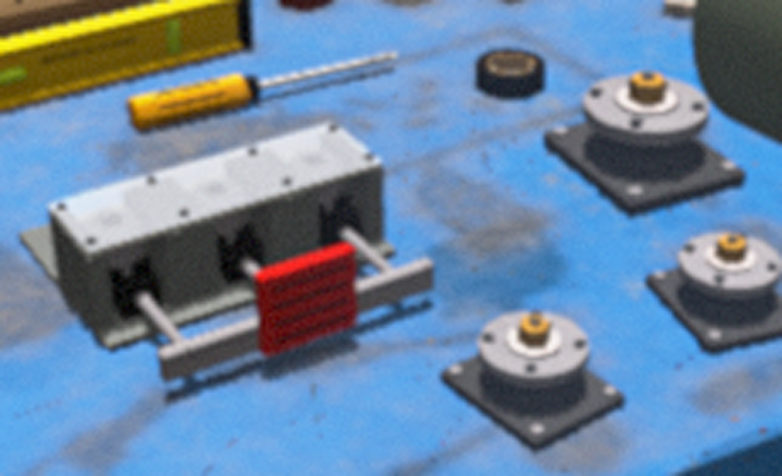

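View pics/wrist0.png

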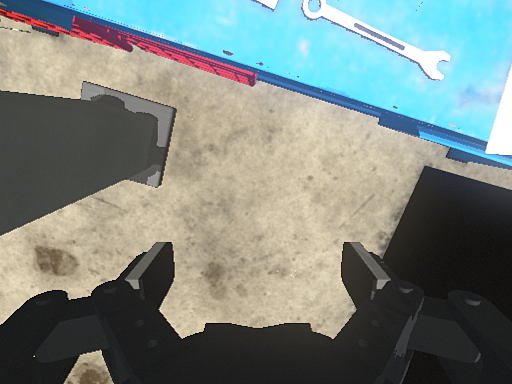

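```bash
cat >> h.py <<'E'
CAS=np.array([0.594,0.182,0.076])
def quat(yaw,flip=1): # jaw direction = local y at given yaw; flip=1 -> tool z toward -x local
    c,s=np.cos(yaw),np.sin(yaw); x=np.array([-s,c,0])*flip; y=np.array([0,0,-1.]); z=np.cross(x,y)
    return R.from_matrix(np.c_[x,y,z]).as_quat(scalar_first=True)
E
python3 - <<'E'
from h import *
T=cal("top")
b=np.array([(104,139),(351,148),(103,446),(354,455)])/7+[310,150]-0.43
P=np.array([ray(T,u,.012) for u in b]); print(np.round(P,4), P.mean(0))
for i,j in((2,0),(3,1)): d=P[i]-P[j]; print(np.arctan2(-d[1],-d[0]))
d=P[0]-P[1]; print(np.arctan2(-d[0],d[1])); d=P[2]-P[3]; print(np.arctan2(-d[0],d[1]))
print(ray(T,(347.2,187),.0735))
for f in (1,-1):
  for p,y in (((.55,-.136,.15),0),((.43,.17,.03),.076),((.65,.187,.03),.076),((.65,.26,.03),.076)):
    j=bot.solve_ik(p,quat(y,f)); print(f,p,None if j is None else np.round(j,2))
E
```

```text
[[ 0.6221 -0.0988  0.012 ]
 [ 0.6207 -0.179   0.012 ]
 [ 0.5216 -0.0976  0.012 ]
 [ 0.5202 -0.1775  0.012 ]] [ 0.57114335 -0.13822883  0.012     ]
-0.011993821166837398
-0.014286469241271672
-0.018484631287573966
-0.017476354155816137
[ 0.56955599 -0.13643288  0.0735    ]
1 (0.55, -0.136, 0.15) [-0.37  0.42 -0.27  0.88  0.   -0.37]
1 (0.43, 0.17, 0.03) [ 0.22  0.42 -0.67  0.48  0.    0.14]
1 (0.65, 0.187, 0.03) [ 0.17  0.73 -0.06  0.78  0.    0.1 ]
1 (0.65, 0.26, 0.03) [0.28 0.77 0.02 0.82 0.   0.2 ]
-1 (0.55, -0.136, 0.15) [-0.37  0.42 -0.27  0.88  0.    2.77]
-1 (0.43, 0.17, 0.03) [ 0.22  0.42 -0.67  0.48  0.   -3.  ]
-1 (0.65, 0.187, 0.03) [ 0.17  0.73 -0.06  0.78  0.   -3.05]
-1 (0.65, 0.26, 0.03) [ 0.28  0.77  0.02  0.82  0.   -2.94]
```

```bash
cat >> h.py <<'E'
def snap(name):
    p=np.array(bot.read_position()); q=np.array(bot.read_tool_rot()); im=bot.camera("wrist")
    cv2.imwrite(f"pics/{name}.png",im[:,:,::-1]); np.savez(f"pics/{name}.npz",p=p,q=q); return wcal(p,q),im
def load(name):
    d=np.load(f"pics/{name}.npz"); return wcal(d["p"],d["q"])
E
python3 - <<'E'
from h import *
bot.move_pose([.57,-.137,.135],quat(-.015))
KE,_=snap("nutA"); print(proj(KE,[[.57,-.137,.0735],[.57,-.137,.055]]),[ (d["bbox"],d["confidence"]) for d in bot.search_frame("wrist","fixture")])
bot.move_linear([.50,-.137,.135])
KE,_=snap("nutB"); print(proj(KE,[[.57,-.137,.0735],[.57,-.137,.055]]))
print(bot.read_clock(),bot.read_position())
for n in("nutA","nutB"):
    a=cv2.imread(f"pics/{n}.png"); cv2.imwrite(f"pics/{n}z.png",cv2.resize(a[60:260,150:370],None,fx=3.6,fy=3,interpolation=cv2.INTER_CUBIC) if 0 else cv2.resize(a[80:270,150:370],None,fx=3,fy=3,interpolation=cv2.INTER_CUBIC))
E
```

```text
[[258.46417123 210.22735604]
 [258.39033269 203.28299544]] [([469.6, 1.9, 42.4, 18.7], 0.73), ([203.6, 129.5, 106.4, 127.1], 0.62), ([277.7, 0.0, 87.4, 43.6], 0.56)]
[[259.40144948 288.07295845]
 [259.2696311  276.14525349]]
3.4917 [ 0.50128208 -0.13753969  0.13543352]
```

View pics/nutA.png

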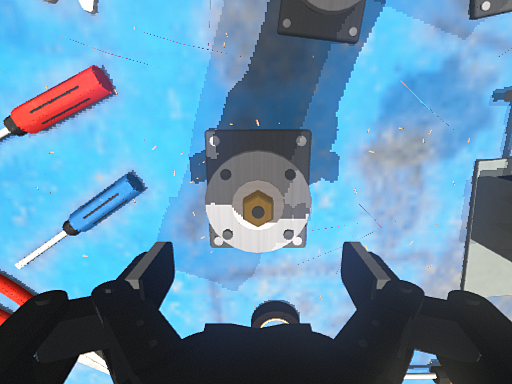

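View pics/nutB.png

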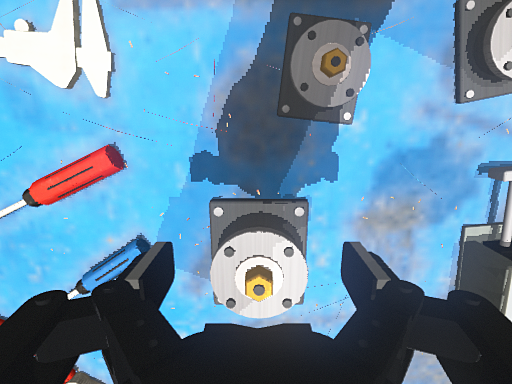

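```bash
python3 - <<'E'
import cv2
a=cv2.imread("pics/nutA.png")[120:260,195:320]; b=cv2.imread("pics/nutB.png")[190:330,195:320]
cv2.imwrite("pics/nutz.png",cv2.resize(cv2.hconcat([a,b]),None,fx=3.2,fy=3.2*1.2,interpolation=cv2.INTER_CUBIC))
cv2.imwrite("pics/nutz2.png",cv2.resize(cv2.hconcat([a[65:115,35:95],b[70:130,35:95][:50]]),None,fx=6.6,fy=6.6,interpolation=cv2.INTER_CUBIC))
E
```

```text
(no output)
```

View pics/nutz2.png

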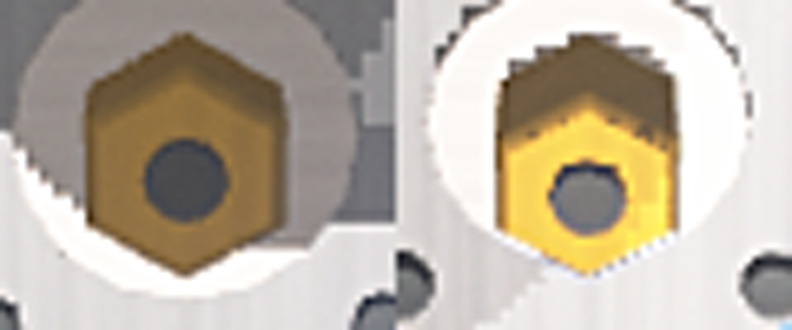

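```bash
python3 - <<'E'
from h import *
A=load("nutA");B=load("nutB");S=cal("scene");T=cal("top")
a=(257.76,211.85);b=(258.8,289.4)
print(tri([(A,a),(B,b)]), ray(A,a,.0735),ray(B,b,.0735), ray(T,(347.4,187.1),.0735))
E
```

```text
[ 0.57135854 -0.13754496  0.07336292] [ 0.57131245 -0.13756554  0.0735    ] [ 0.57126653 -0.13752303  0.0735    ] [ 0.56934959 -0.13684901  0.0735    ]
```

```bash
python3 - <<'E'
from h import *
q=quat(CAS[2])
P=lambda x,z: local(CAS,[[x,0,z]])[0]
bot.move_linear([.50,-.1375,.18],speed=.2)
bot.set_gripper(0.0)
bot.move_pose(P(-.172,.15),q)
bot.move_linear(P(-.172,.032),speed=.15)
im=bot.camera("scene");cv2.imwrite("pics/s1.png",im[:,:,::-1])
print(bot.read_ft_force(),bot.read_position(),bot.read_clock())
E
```

```text
[0.8527035  0.51338268 0.52593141] [0.42340643 0.16891926 0.03274395] 6.825
```

View pics/s1.png

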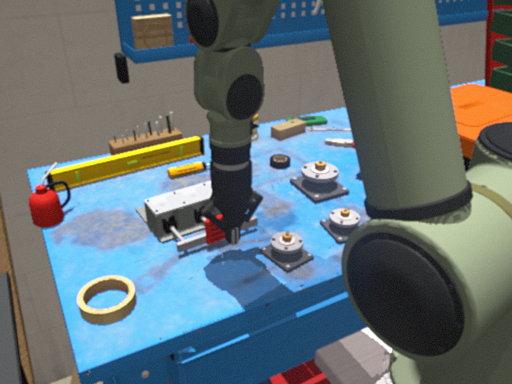

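```bash
python3 - <<'E'
from h import *
P=lambda x,z: local(CAS,[[x,0,z]])[0]
loc=lambda: np.array([[np.cos(CAS[2]),np.sin(CAS[2])],[-np.sin(CAS[2]),np.cos(CAS[2])]])@(np.array(bot.read_position())[:2]-CAS[:2])
r=bot.move_linear(P(-.120,.032),speed=.06,until_force=2.5); print(r,loc(),bot.read_ft_force())
r=bot.move_linear(P(-.066,.032),speed=.05,until_force=20); print(r,loc(),bot.read_ft_force())
bot.wait(.15); print(loc(),bot.read_ft_force(),bot.read_clock())
im=bot.camera("top");cv2.imwrite("pics/t2.png",im[80:310,130:390,::-1].repeat(3,0).repeat(3,1)[:600,:])
E
```

```text
True [-1.38897490e-01  4.58996768e-05] [-2.80513379  0.90181592  0.95102546]
True [-7.78001284e-02  1.56473570e-05] [-7.88660815  0.30149337  5.71569978]
[-7.90606344e-02  4.41874902e-06] [-7.6527762  -0.65357694  4.81843125] 8.925
```

View pics/t2.png

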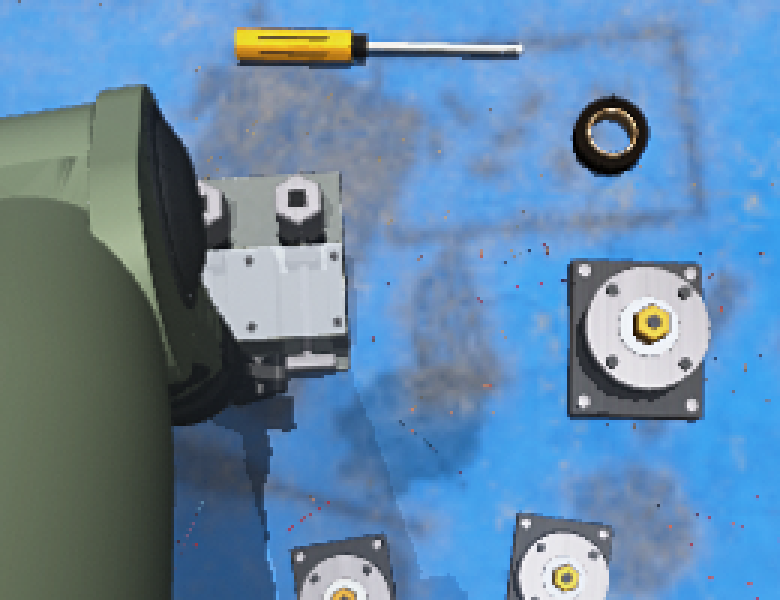

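```bash
python3 - <<'E'
from h import *
P=lambda x,z: local(CAS,[[x,0,z]])[0]
bot.move_linear(P(-.165,.032),speed=.12)
bot.move_linear(P(-.165,.15),speed=.2)
bot.set_gripper(0.85)
# view of middle socket: same relation as nut view A (tcp 61.5mm above the top)
bot.move_pose(P(.06,.056+.0615),quat(CAS[2]))
bot.wait(.2)
snap("sk0"); print(bot.read_position(),bot.read_clock())
print([(np.round(d["bbox"],1).tolist(),round(d["confidence"],2)) for d in bot.search_frame("wrist","socket_1")])
bot.move_linear(P(-.01,.056+.0615),speed=.2)
bot.wait(.2)
snap("sk1"); print(bot.read_position(),bot.read_clock())
print([(np.round(d["bbox"],1).tolist(),round(d["confidence"],2)) for d in bot.search_frame("wrist","socket_1")])
E
```

```text
[0.65324671 0.18679474 0.11840477] 12.45
[([143.8, 178.8, 60.8, 60.3], 0.86), ([319.8, 177.0, 57.0, 62.4], 0.82), ([237.5, 178.2, 45.4, 60.9], 0.57)]
[0.58500863 0.18124663 0.11747363] 13.25
[([173.7, 254.9, 31.9, 57.1], 0.86), ([239.3, 256.2, 42.3, 57.0], 0.86), ([317.6, 255.5, 23.7, 52.7], 0.59), ([137.3, 30.9, 245.2, 135.8], 0.41)]
```

View pics/sk0.png

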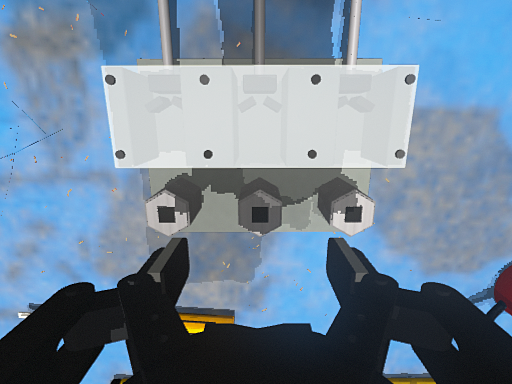

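View pics/sk1.png

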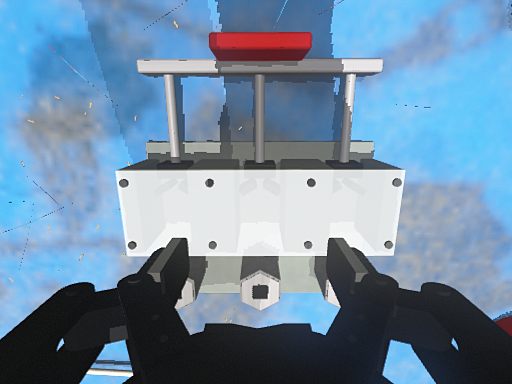

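```bash
python3 - <<'E'
import cv2
a=cv2.imread("pics/sk0.png")[175:240,140:385]; b=cv2.imread("pics/sk1.png")[255:320,140:385]
cv2.imwrite("pics/skz.png",cv2.resize(cv2.vconcat([a,b]),None,fx=3.2,fy=3.2,interpolation=cv2.INTER_CUBIC))
E
```

```text
(no output)
```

View pics/skz.png

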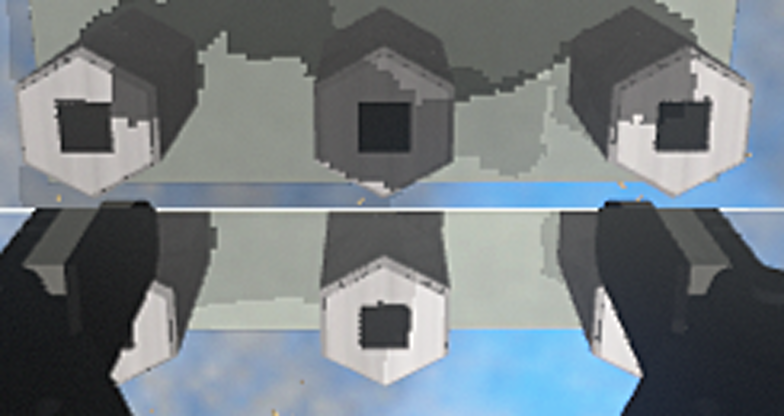

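```bash
python3 - <<'E'
from h import *
A=load("sk0");B=load("sk1")
print(tri([(A,(259.8,214.2)),(B,(260,291.7))]),ray(B,(260,291.7),.056))
c,s=np.cos(CAS[2]),np.sin(CAS[2])
L=[ray(A,u,.056) for u in((166.2,214.2),(259.8,214.2),(353.1,214.2))]
for p in L: d=p[:2]-CAS[:2]; print(np.round(p,4),np.round([c*d[0]+s*d[1],-s*d[0]+c*d[1]],4))
d=L[2]-L[0]; print(np.arctan2(-d[0],d[1]),np.hypot(d[0],d[1]))
E
```

```text
[0.65585495 0.18884409 0.05776846] [0.65705596 0.18893363 0.056     ]
[0.662  0.1164 0.056 ] [ 0.0628 -0.0706]
[0.6565 0.1889 0.056 ] [0.0628 0.0022]
[0.6509 0.2613 0.056 ] [0.0628 0.0747]
0.07638737633989698 0.14531769981703146
```

```bash
cat >> h.py <<'E'
SOCK=np.array([[0.662,0.1164],[0.6565,0.1889],[0.6509,0.2613]]); SYAW=.0764
NUT=np.array([.5713,-.1375]); NYAW=-.015
E
python3 - <<'E'
from h import *
p=SOCK[0]; q=quat(SYAW)
bot.move_linear([*(local(CAS,[[-.01,0,0]])[0][:2]),.15],speed=.25)
bot.set_gripper(0.55,60)
bot.move_pose([*p,.11],q)
bot.move_linear([*p,.08],speed=.15); bot.wait(.1)
im=bot.camera("scene");cv2.imwrite("pics/s3.png",im[120:280,120:360,::-1].repeat(3,0).repeat(3,1))
r=bot.move_linear([*p,.021],speed=.06,until_force=5)
print(r,bot.read_position(),bot.read_ft_force(),bot.read_clock())
snap("g0")
E
```

```text
False [0.66242161 0.11644853 0.02149453] [-0.44305176  0.12668126 -0.81679356] 16.1
```

View pics/g0.png

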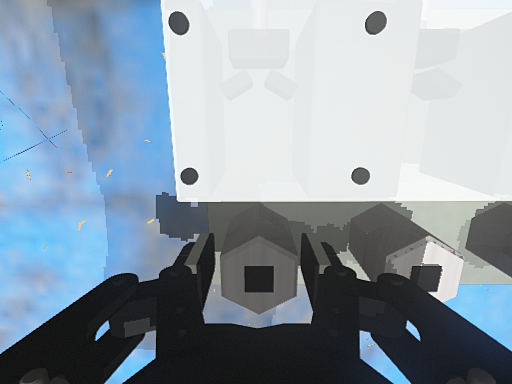

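View pics/s3.png

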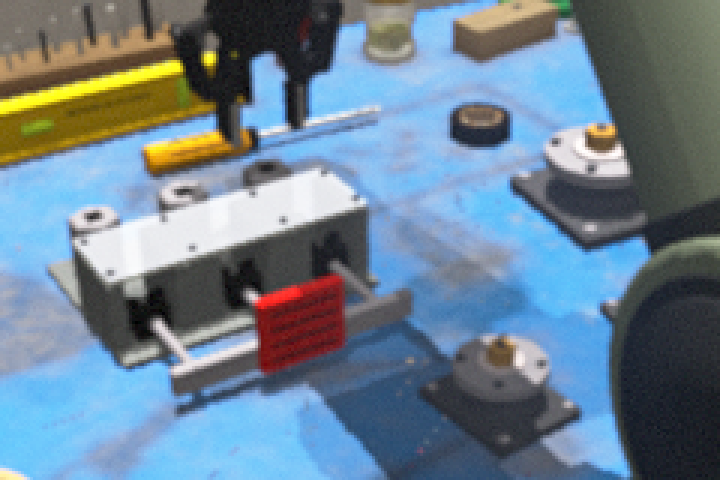

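```bash
python3 - <<'E'
from h import *
f0=np.array(bot.read_ft_force())
bot.set_gripper(0.0,60)
print(bot.read_gripper_width(),bot.read_ft_force()-f0)
bot.move_linear([*SOCK[0],.06],speed=.08)
bot.move_linear([*SOCK[0],.16],speed=.2); bot.wait(.2)
print(bot.read_gripper_width(),bot.read_ft_force()-f0,bot.read_clock())
snap("h0"); print(bot.read_position())
a=cv2.imread("pics/h0.png")[200:350,170:350]; cv2.imwrite("pics/h0z.png",cv2.resize(a,None,fx=4,fy=4,interpolation=cv2.INTER_CUBIC))
E
```

```text
0.38875396187814387 [0.19285564 0.52351706 2.71341811]
0.38828788271223863 [-0.02533039  0.18206004 -2.07671922] 17.9
[0.66097994 0.1163097  0.15816879]
```

View pics/h0z.png

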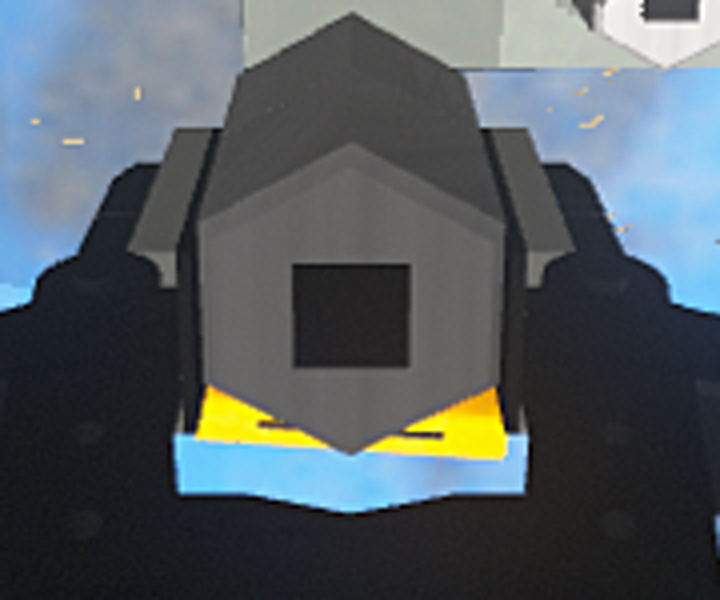

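```bash
cat >> h.py <<'E'
def held(uv,ytop): # tool-frame x,z of the hole centre
    c=bot.calibration("wrist"); K=np.array(c["mtx"]); H=np.array(c["hand_eye"])
    d=H[:3,:3]@np.linalg.inv(K)@np.array([*uv,1.]); o=H[:3,3]; return o+d*(ytop-o[1])/d[1]
E
python3 - <<'E'
from h import *
print(held((257.4,278.6),-.0345),held((257.4,278.6),-.0365))
# pre-grasp picture g0: hole at
print(wcal)
A=load("g0"); print(ray(A,(258.6,278.6),.056))
A=load("nutA"); d=np.load("pics/nutA.npz"); Rm=R.from_quat(d["q"],scalar_first=True).as_matrix(); n=ray(A,(257.76,211.85),.0735); print(n,Rm.T@(n-d["p"]))
E
```

```text
[-1.24217320e-05 -3.45000000e-02 -9.94806653e-05] [-1.23608579e-05 -3.65000000e-02  1.13813215e-03]
<function wcal at 0x7f48866b82c0>
[0.66244829 0.11696969 0.056     ]
[ 0.57129829 -0.13758909  0.0735    ] [ 0.00026934  0.06168549 -0.00134485]
```

```bash
cat >> h.py <<'E'
def trynut(off=(0,0)):
    p=NUT+np.array(off); q=quat(NYAW)
    bot.move_linear([*p,.16],speed=.25,rotation=q)
    bot.move_linear([*p,.098],speed=.15); bot.wait(.25)
    print("hover",np.round(bot.read_position(),4),np.round(bot.read_ft_force(),2))
    r=bot.move_linear([*p,.0695],speed=.02,until_force=6); bot.wait(.1)
    print("down",r,np.round(bot.read_position(),4),np.round(bot.read_ft_force(),2),np.round(bot.read_moment(),2),bot.read_clock())
E
python3 - <<'E'
from h import *
trynut()
snap("n0")
im=bot.camera("scene");cv2.imwrite("pics/s4.png",im[120:280,200:400,::-1].repeat(4,0).repeat(4,1)[:600])
E
```

```text
hover [ 0.5721 -0.1377  0.0991] [-0.84 -0.05 -2.68]
down True [ 0.5713 -0.1375  0.0866] [-0.72 -0.33  4.18] [-0.02  0.05 -0.01] 20.825
```

View pics/s4.png

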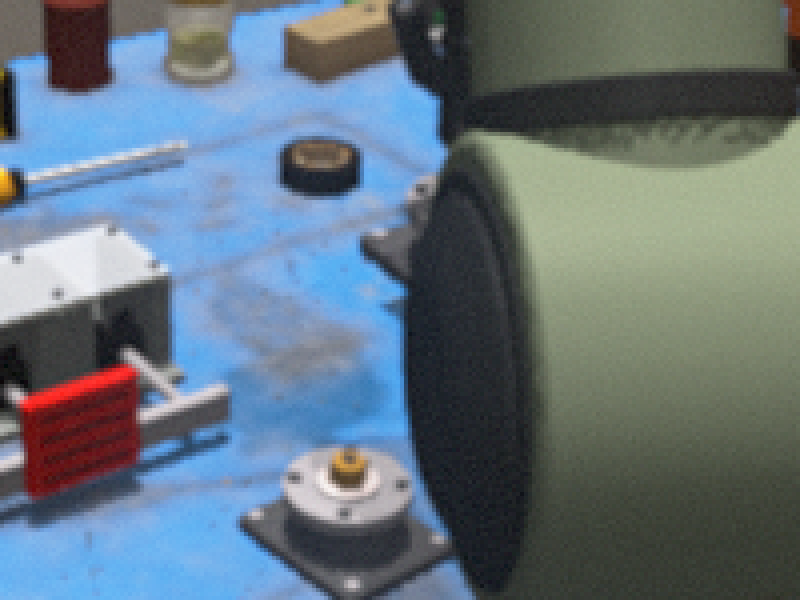

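View pics/n0.png

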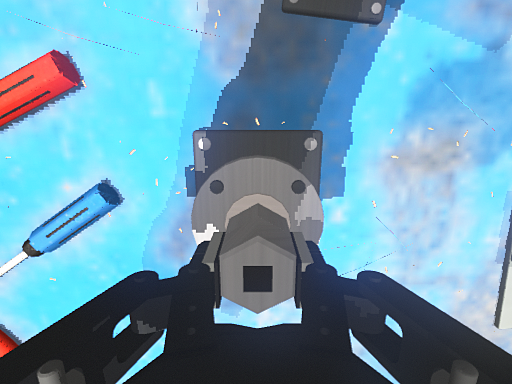

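```bash
cat >> h.py <<'E'
def probe(offs,zs=.0885):
    for o in offs:
        p=NUT+np.array(o)
        bot.move_linear([*(np.array(bot.read_position())[:2]),zs+.001],speed=.05)
        bot.move_linear([*p,zs],speed=.03); bot.wait(.1)
        r=bot.move_linear([*p,.0695],speed=.025,until_force=6)
        z=bot.read_position(); f=bot.read_ft_force(); m=bot.read_moment()
        print(o,r,np.round(z,4),np.round(f,1),np.round(m,2))
        if z[2]<.083: return o
E
python3 - <<'E'
from h import *
print(probe([(.0012,0),(-.0012,0),(0,.0012),(0,-.0012)]),bot.read_clock())
E
```

```text
(0.0012, 0) True [ 0.5728 -0.1376  0.0864] [-0.6 -0.3  4.7] [ 0.04  0.13 -0.  ]
(-0.0012, 0) True [ 0.5704 -0.1376  0.0867] [-0.7  0.4  3.4] [-0.01  0.01  0.04]
(0, 0.0012) True [ 0.5715 -0.1364  0.0866] [-0.1  1.1  3.8] [ 0.01  0.11 -0.01]
(0, -0.0012) True [ 0.5715 -0.1388  0.0866] [-0.6 -0.1  5.2] [0.03 0.14 0.1 ]
None 24.5417
```

```bash
cat >> h.py <<'E'
def putback(i):
    p=SOCK[i]; q=quat(SYAW)
    bot.move_linear([*(np.array(bot.read_position())[:2]),.16],speed=.25)
    bot.move_linear([*p,.14],speed=.3,rotation=q)
    bot.move_linear([*p,.032],speed=.15); bot.wait(.15)
    r=bot.move_linear([*p,.019],speed=.025,until_force=3); print("put",r,np.round(bot.read_position(),4))
    bot.set_gripper(0.55); bot.wait(.1)
    bot.move_linear([*p,.10],speed=.15)
def pick(i):
    p=SOCK[i]; q=quat(SYAW)
    bot.move_linear([*p,.10],speed=.25,rotation=q)
    bot.move_linear([*p,.065],speed=.15); bot.wait(.1)
    r=bot.move_linear([*p,.021],speed=.08,until_force=5)
    f0=np.array(bot.read_ft_force()); print("pick",r,np.round(bot.read_position(),4))
    if r: return
    bot.set_gripper(0.0,60)
    bot.move_linear([*p,.05],speed=.08)
    bot.move_linear([*p,.16],speed=.2); bot.wait(.15)
    print(bot.read_gripper_width(),np.round(bot.read_ft_force()-f0,2),bot.read_clock())
    KE,im=snap(f"h{i}")
    cv2.imwrite(f"pics/h{i}z.png",cv2.resize(im[200:350,170:350,::-1],None,fx=4,fy=4,interpolation=cv2.INTER_CUBIC))
E
python3 - <<'E'
from h import *
putback(0); print(bot.read_clock())
im=bot.camera("scene");cv2.imwrite("pics/s5.png",im[120:280,120:320,::-1].repeat(3,0).repeat(3,1))
snap("p0")
pick(1)
E
```

```text
put True [0.6622 0.1165 0.0218]
28.575
pick False [0.6565 0.1889 0.0208]
0.38872736795159946 [-0.49  0.39 -2.29] 31.925
```

View pics/p0.png

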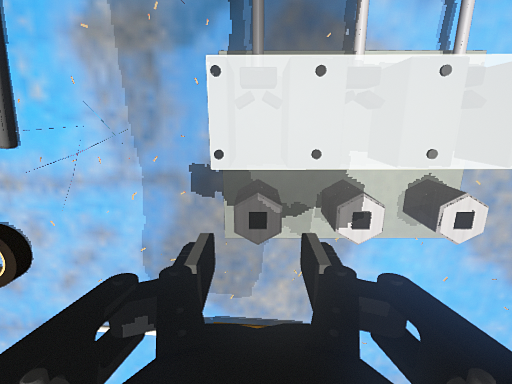

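View pics/h1z.png

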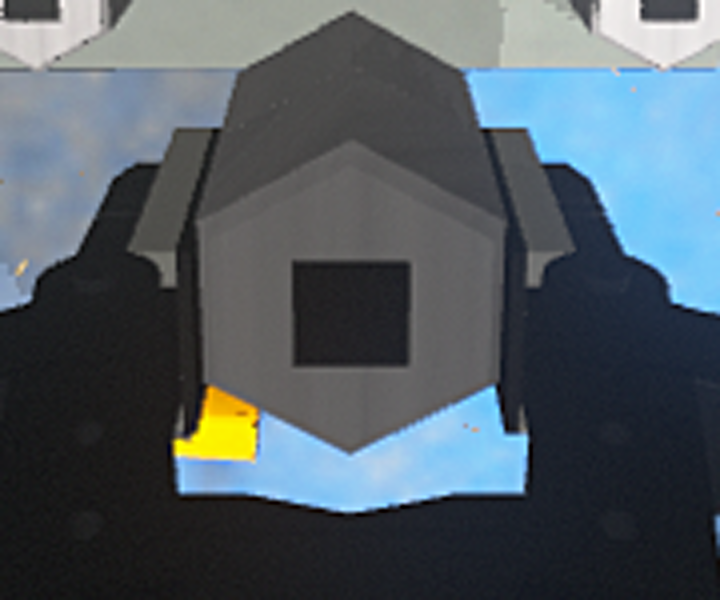

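```bash
python3 - <<'E'
from h import *
trynut()
if bot.read_position()[2]>.083: print(probe([(.0012,0),(-.0012,0),(0,.0012),(0,-.0012)]),bot.read_clock())
E
```

```text
hover [ 0.5721 -0.1377  0.0991] [-0.44 -0.64 -1.32]
down True [ 0.5714 -0.1376  0.0707] [0.34 0.33 6.37] [0.09 0.05 0.04] 35.6583
```

```bash
python3 - <<'E'
from h import *
bot.wait(.3)
print(np.round(bot.read_position(),4),np.round(bot.read_ft_force(),2),np.round(bot.read_moment(),2),bot.read_gripper_width(),bot.read_tool_rot(),quat(NYAW))
snap("f")
im=bot.camera("top");cv2.imwrite("pics/f_top.png",im[80:310,130:390,::-1].repeat(3,0).repeat(3,1)[:600])
im=bot.camera("scene");cv2.imwrite("pics/f_s.png",im[120:300,120:380,::-1].repeat(3,0).repeat(3,1))
print(bot.read_clock())
E
```

```text
[ 0.5714 -0.1376  0.0707] [-1.37 -0.04  5.89] [ 0.07  0.1  -0.04] 0.385273318594056 [-0.50371256  0.50379154  0.49622587 -0.49621329] [-0.5037359   0.5037359   0.49623597 -0.49623597]
36.1083
```

View pics/f.png

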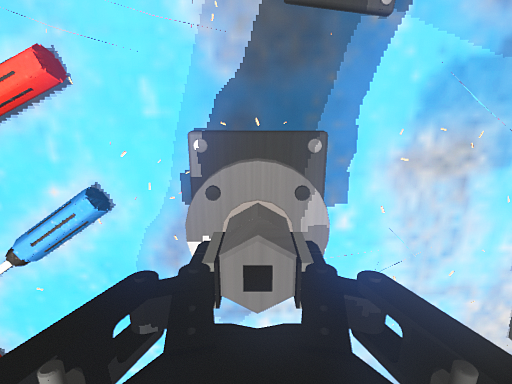

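View pics/f_top.png

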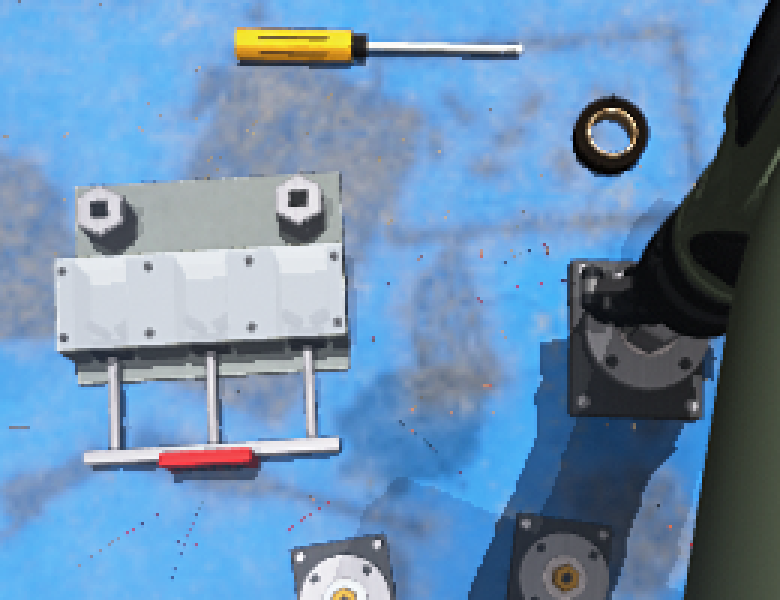

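View pics/f_s.png

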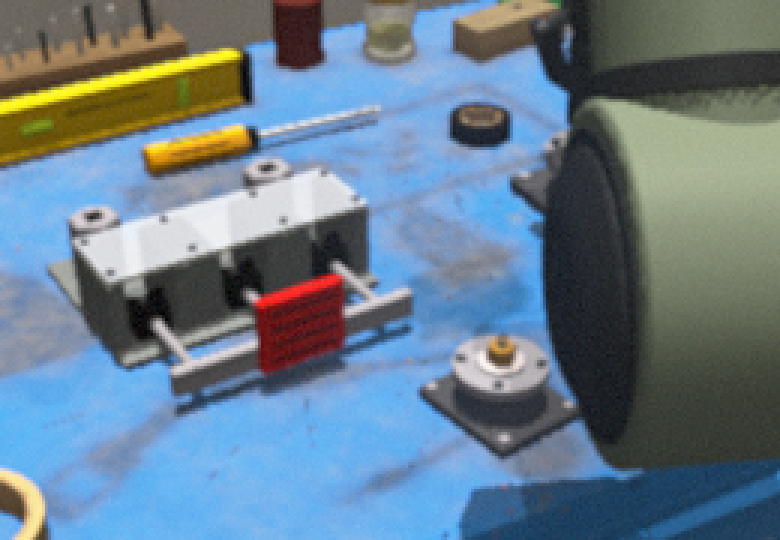

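```bash
python3 - <<'E'
from cell import bot
print(bot.close_job(),bot.read_clock())
E
```

```text
the job is handed in; nothing more can be done
the job is handed in; nothing more can be done
```

The job is handed in with the middle-slot socket seated over the nut and still gripped, set to 60 N. I handed in soon after 36 s of the 72 s allowed; there is no verdict to report.

- **Ejector:** I pressed the slide until a force limit of about 20 N stopped it at the end of its stroke, then let it spring back. All three sockets came out upright on the ledge.
- **First socket:** the one from the slot at y = -72 mm stopped on top of the nut, with its underside at about 71 mm. It stopped there at the centre and at four small offsets, at about 6 N each, so I stood it back on the ledge.
- **Second socket:** the middle one slid straight down at the first try. Its underside is about 56 mm above the bench by arm position, against 55 mm for the washer. The tool is within about 0.2 mm of the measured nut centre, with a contact force of about 6 N.
- **Third socket:** I did not try it, since the second one fitted.

In the last pictures the other two sockets stand upright on the ledge, the slide is fully out and the tape has not moved.

**Disagreements:**
- The top camera put the nut about 2 mm away from where the wrist camera did. I used the wrist camera, and the fit bore that out.
- The wrist camera made the socket tops about 2 mm too high and their spacing about 1 mm too wide. Both are within calibration error.

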